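# Fit the lamps in the light bank and prove the trip switch

## Task

First press the test button on the trip switch so that its lever drops and the light bank is dead. With the lever down, fit every lamp lying on the bench into the bank, one to a station, pushing each straight down past its sprung jaw until it sits fully home in both fork clips, centred lengthwise. Then lift the lever until it latches up, press the test button once more to prove that the lever still drops, and lift it back up for good; leave the other things on the bench where they are.

Things in the scene. Friction and masses are not known exactly. Their poses are not given: they have to be found in the camera images.
- lamp1_mid (a point): lamp 1, a white frosted glass tube 16 mm in diameter and 118 mm between caps, 136 mm long with its two square aluminium end caps (20 x 20 x 10 mm; two 6 mm pins beyond each), 60 g. Point: its centre, half-way along on the axis; x runs along the tube. Lying on the bench the axis is 10 mm up, and the square caps keep it from rolling. May be absent.
- lamp2_mid (a point): lamp 2, a white frosted glass tube 16 mm in diameter and 118 mm between caps, 136 mm long with its two square aluminium end caps (20 x 20 x 10 mm; two 6 mm pins beyond each), 60 g. Point: its centre, half-way along on the axis; x runs along the tube. Lying on the bench the axis is 10 mm up, and the square caps keep it from rolling. May be absent.
- lamp3_mid (a point): lamp 3, a white frosted glass tube 16 mm in diameter and 118 mm between caps, 136 mm long with its two square aluminium end caps (20 x 20 x 10 mm; two 6 mm pins beyond each), 60 g. Point: its centre, half-way along on the axis; x runs along the tube. Lying on the bench the axis is 10 mm up, and the square caps keep it from rolling. May be absent.
- lamp4_mid (a point): lamp 4, a white frosted glass tube 16 mm in diameter and 118 mm between caps, 136 mm long with its two square aluminium end caps (20 x 20 x 10 mm; two 6 mm pins beyond each), 60 g. Point: its centre, half-way along on the axis; x runs along the tube. Lying on the bench the axis is 10 mm up, and the square caps keep it from rolling. May be absent.
- bank: the lamp bank, a fixed aluminium tray 200 x 290 mm with a 10 mm base and 40 mm end walls, four stations side by side 60 mm apart in y; origin at the centre of its underside, x along the lamps, z up. Any lamp fits any station, either way round. The middle 76 mm of each station is free for fingers, down to 15 mm above the base
- seat1 (a point): station 1 of the bank. Point: where the centre of a fully seated lamp lies, 56 mm above the bench; x along the lamp. 45 mm either side of it along x is a black fork clip, 12 mm wide: floor 8 mm below the axis, short tine on +y, tall tine on -y with a lead-in that leans outward and ends 18 mm above the axis
- seat2 (a point): station 2 of the bank. Point: where the centre of a fully seated lamp lies, 56 mm above the bench; x along the lamp. 45 mm either side of it along x is a black fork clip, 12 mm wide: floor 8 mm below the axis, short tine on +y, tall tine on -y with a lead-in that leans outward and ends 18 mm above the axis
- seat3 (a point): station 3 of the bank. Point: where the centre of a fully seated lamp lies, 56 mm above the bench; x along the lamp. 45 mm either side of it along x is a black fork clip, 12 mm wide: floor 8 mm below the axis, short tine on +y, tall tine on -y with a lead-in that leans outward and ends 18 mm above the axis
- seat4 (a point): station 4 of the bank. Point: where the centre of a fully seated lamp lies, 56 mm above the bench; x along the lamp. 45 mm either side of it along x is a black fork clip, 12 mm wide: floor 8 mm below the axis, short tine on +y, tall tine on -y with a lead-in that leans outward and ends 18 mm above the axis
- jaw1 (a joint): all four stations have such a jaw: sprung steel jaw on the +y side of its station (this value is station 1's), hinged low; 0 = closed, grows as it is pushed aside (rad). Its two fingers, one at each fork, end in round 10 mm heads that overhang the fork 10 mm above the axis. A lamp pushed straight down (about 4 to 8 N) springs it aside 3 to 4 mm and it snaps back over the tube
- test_button (a joint): test button of the trip switch: pressed depth in m, 0 out to 0.006 fully in; sprung (2 N to start, 5 N at the bottom), releases the lever at about 0.004; comes back by itself
- button_top (a point): centre of the top of the grey round test button, 32 mm across, on top of the trip switch (fixed white box 90 x 110 x 130 mm high); pressed straight down. x points from the lever side of the box to its back, so the lever sticks out towards -x; z up
- trip_lever (a joint): black lever on the front of the trip switch: 0 = latched up (25 degrees above level), 0.87 rad = dropped (25 degrees below level). When released it falls by spring and gravity and stays down; lifted past 0 (it goes to -0.08) it latches up with about 3 to 7 N at the tip, pushing the button in for a moment as it passes the latch
- lever_grip (a point): point to take the lever, 90 mm from its hinge, 14 mm short of its free end; the lever is a straight bar 16 mm wide (across, along the y of button_top) and 10 mm thick. About 120 mm above the bench when up, 40 mm when dropped
- lever_hinge (a point): the lever's hinge axis (fixed, horizontal, along this point's y), 10 mm inside the front face of the trip switch, 78 mm above the bench
- oil_bottle: bystander: amber bottle, 36 mm across, 75 mm tall; origin at the centre of its underside
- mug: bystander: blue mug, 80 mm across, 90 mm tall; origin at the centre of its underside
- lens_can: bystander: dark steel lens can, 42 mm across, 50 mm tall; origin at the centre of its underside
- marker: bystander: marker pen with a square black cap, 125 mm long, 16 mm thick; origin at the centre of its underside
- driver: bystander: screwdriver, 180 mm long; origin at the centre of its underside
- slide_box: bystander: green slide box 85 x 100 x 35 mm; origin at the centre of its underside
- petri: bystander: clear petri dish, 90 mm across, 16 mm high; origin at the centre of its underside
Mind the look-alikes: they are no part of the job. What is shaped like the part that bears lamp4_mid but brown or yellow is not meant.

How it is judged:
On the way, in this order (a step that is already met when the one before it is completed fails the run):
1. the test button is pressed (value of joint test_button above 0.0025 m).
2. the lever has dropped (value of joint trip_lever above 0.75 rad), for 0.1 s.
3. every lamp present sits home in a station of the bank, with the lever still down (((distance between lamp1_mid and seat1 below 0.012 m and z of lamp1_mid in the frame of seat1 below 0.003 m and angle between the x axis of lamp1_mid and the x axis of seat1, either way round below 0.07 rad) or (distance between lamp1_mid and seat2 below 0.012 m and z of lamp1_mid in the frame of seat2 below 0.003 m and angle between the x axis of lamp1_mid and the x axis of seat2, either way round below 0.07 rad) or (distance between lamp1_mid and seat3 below 0.012 m and z of lamp1_mid in the frame of seat3 below 0.003 m and angle between the x axis of lamp1_mid and the x axis of seat3, either way round below 0.07 rad) or (distance between lamp1_mid and seat4 below 0.012 m and z of lamp1_mid in the frame of seat4 below 0.003 m and angle between the x axis of lamp1_mid and the x axis of seat4, either way round below 0.07 rad)) and ((distance between lamp2_mid and seat1 below 0.012 m and z of lamp2_mid in the frame of seat1 below 0.003 m and angle between the x axis of lamp2_mid and the x axis of seat1, either way round below 0.07 rad) or (distance between lamp2_mid and seat2 below 0.012 m and z of lamp2_mid in the frame of seat2 below 0.003 m and angle between the x axis of lamp2_mid and the x axis of seat2, either way round below 0.07 rad) or (distance between lamp2_mid and seat3 below 0.012 m and z of lamp2_mid in the frame of seat3 below 0.003 m and angle between the x axis of lamp2_mid and the x axis of seat3, either way round below 0.07 rad) or (distance between lamp2_mid and seat4 below 0.012 m and z of lamp2_mid in the frame of seat4 below 0.003 m and angle between the x axis of lamp2_mid and the x axis of seat4, either way round below 0.07 rad)) and ((distance between lamp3_mid and seat1 below 0.012 m and z of lamp3_mid in the frame of seat1 below 0.003 m and angle between the x axis of lamp3_mid and the x axis of seat1, either way round below 0.07 rad) or (distance between lamp3_mid and seat2 below 0.012 m and z of lamp3_mid in the frame of seat2 below 0.003 m and angle between the x axis of lamp3_mid and the x axis of seat2, either way round below 0.07 rad) or (distance between lamp3_mid and seat3 below 0.012 m and z of lamp3_mid in the frame of seat3 below 0.003 m and angle between the x axis of lamp3_mid and the x axis of seat3, either way round below 0.07 rad) or (distance between lamp3_mid and seat4 below 0.012 m and z of lamp3_mid in the frame of seat4 below 0.003 m and angle between the x axis of lamp3_mid and the x axis of seat4, either way round below 0.07 rad)) and ((distance between lamp4_mid and seat1 below 0.012 m and z of lamp4_mid in the frame of seat1 below 0.003 m and angle between the x axis of lamp4_mid and the x axis of seat1, either way round below 0.07 rad) or (distance between lamp4_mid and seat2 below 0.012 m and z of lamp4_mid in the frame of seat2 below 0.003 m and angle between the x axis of lamp4_mid and the x axis of seat2, either way round below 0.07 rad) or (distance between lamp4_mid and seat3 below 0.012 m and z of lamp4_mid in the frame of seat3 below 0.003 m and angle between the x axis of lamp4_mid and the x axis of seat3, either way round below 0.07 rad) or (distance between lamp4_mid and seat4 below 0.012 m and z of lamp4_mid in the frame of seat4 below 0.003 m and angle between the x axis of lamp4_mid and the x axis of seat4, either way round below 0.07 rad)) and value of joint trip_lever above 0.75 rad), for 0.2 s.
4. the lever is latched up and the button out (value of joint trip_lever below 0.07 rad and value of joint test_button below 0.0012 m), for 0.3 s.
5. the test button is pressed again (value of joint test_button above 0.0025 m).
6. the lever has dropped again (value of joint trip_lever above 0.75 rad), for 0.1 s.
7. the lever is latched up again and the button out (all of step 4), for 0.3 s.
At the end, for the whole second after the job is handed in: every lamp present lies at rest in a station: its centre within 12 mm of the seat point and no more than 3 mm above it, its axis within 0.07 rad of the station's; the lever is latched up (joint below 0.07 rad) and the button is out (below 1.2 mm) (all of step 7 and ((distance between lamp1_mid and seat1 below 0.012 m and z of lamp1_mid in the frame of seat1 below 0.003 m and angle between the x axis of lamp1_mid and the x axis of seat1, either way round below 0.07 rad) or (distance between lamp1_mid and seat2 below 0.012 m and z of lamp1_mid in the frame of seat2 below 0.003 m and angle between the x axis of lamp1_mid and the x axis of seat2, either way round below 0.07 rad) or (distance between lamp1_mid and seat3 below 0.012 m and z of lamp1_mid in the frame of seat3 below 0.003 m and angle between the x axis of lamp1_mid and the x axis of seat3, either way round below 0.07 rad) or (distance between lamp1_mid and seat4 below 0.012 m and z of lamp1_mid in the frame of seat4 below 0.003 m and angle between the x axis of lamp1_mid and the x axis of seat4, either way round below 0.07 rad)) and ((distance between lamp2_mid and seat1 below 0.012 m and z of lamp2_mid in the frame of seat1 below 0.003 m and angle between the x axis of lamp2_mid and the x axis of seat1, either way round below 0.07 rad) or (distance between lamp2_mid and seat2 below 0.012 m and z of lamp2_mid in the frame of seat2 below 0.003 m and angle between the x axis of lamp2_mid and the x axis of seat2, either way round below 0.07 rad) or (distance between lamp2_mid and seat3 below 0.012 m and z of lamp2_mid in the frame of seat3 below 0.003 m and angle between the x axis of lamp2_mid and the x axis of seat3, either way round below 0.07 rad) or (distance between lamp2_mid and seat4 below 0.012 m and z of lamp2_mid in the frame of seat4 below 0.003 m and angle between the x axis of lamp2_mid and the x axis of seat4, either way round below 0.07 rad)) and ((distance between lamp3_mid and seat1 below 0.012 m and z of lamp3_mid in the frame of seat1 below 0.003 m and angle between the x axis of lamp3_mid and the x axis of seat1, either way round below 0.07 rad) or (distance between lamp3_mid and seat2 below 0.012 m and z of lamp3_mid in the frame of seat2 below 0.003 m and angle between the x axis of lamp3_mid and the x axis of seat2, either way round below 0.07 rad) or (distance between lamp3_mid and seat3 below 0.012 m and z of lamp3_mid in the frame of seat3 below 0.003 m and angle between the x axis of lamp3_mid and the x axis of seat3, either way round below 0.07 rad) or (distance between lamp3_mid and seat4 below 0.012 m and z of lamp3_mid in the frame of seat4 below 0.003 m and angle between the x axis of lamp3_mid and the x axis of seat4, either way round below 0.07 rad)) and ((distance between lamp4_mid and seat1 below 0.012 m and z of lamp4_mid in the frame of seat1 below 0.003 m and angle between the x axis of lamp4_mid and the x axis of seat1, either way round below 0.07 rad) or (distance between lamp4_mid and seat2 below 0.012 m and z of lamp4_mid in the frame of seat2 below 0.003 m and angle between the x axis of lamp4_mid and the x axis of seat2, either way round below 0.07 rad) or (distance between lamp4_mid and seat3 below 0.012 m and z of lamp4_mid in the frame of seat3 below 0.003 m and angle between the x axis of lamp4_mid and the x axis of seat3, either way round below 0.07 rad) or (distance between lamp4_mid and seat4 below 0.012 m and z of lamp4_mid in the frame of seat4 below 0.003 m and angle between the x axis of lamp4_mid and the x axis of seat4, either way round below 0.07 rad)) and linear speed of each of lamp1, lamp2, lamp3, lamp4 below 0.02 m/s); the robot touches nothing.
It fails at once if another thing on the bench is moved more than 5 cm (distance of any of oil_bottle, mug, lens_can, marker, driver, slide_box, petri from where it was at the start of the episode above 0.05 m).
Of lamp1, lamp2, lamp3, lamp4 only 3 to 4 are there at a start; the rules pass over those that are not, and their reading is None.
At some moment in a run one of lamp1, lamp2, lamp3, lamp4 may be knocked a few centimetres aside while the robot is not near it.
Once in a run the grip may slacken for a moment while it holds something.
It also fails if it takes over 192 s, if anything falls off the work surface, if the arm or the gripper's body presses on something with over 40 N, if the wrist force passes 120 N, or if a joint passes its speed limit or range.

## Robot

A 6-joint arm with a two-finger parallel gripper is mounted at the origin on the work surface. World frame = base frame: x ahead of the robot, y to its left, z up, the work surface at z = 0. Lengths are in m, angles in rad, forces in N, time in s.
With the tool pointing down it reaches from about 0.35 to 0.775 m from the base axis. Payload 7.3 kg.
Tool frame: the origin (TCP) lies on the centre line of the jaws, within the pads' length; the fingertips stand 17 mm ahead of it and the grasp point (between the pads) lies 2 mm behind it (robot.tcp_to_tips is the distance from the TCP to the fingertips, in m); z points along the fingers, y is the line along which they close (so a half turn about z gives the same grasp; the last joint's range is limited). The gripper opens to 92 mm and grips with 3 to 60 N. Pads are 19 mm wide; open, the fingers measure 130 mm over their backs; the gripper's body (75 mm by 190 mm) begins 47 mm behind the grasp point.
Start: joints at [1.134, 0.342, 1.524, -0, 1.275, -0.146], TCP at [0.151, 0.503, 0.244] pointing down, gripper open.
Joint ranges: [-2.53, 2.53], [-0.77, 2.02], [0.04, 2.7], [-1, 4.14], [0.28, 2.66], [-3.11, 3.11]. Speed limits (rad/s): [2.57, 2.57, 3.14, 3.14, 3.14, 3.14].

## Interface

Orientations are given as [roll, pitch, yaw] about the fixed x, y, z axes, in that order (R = Rz(yaw) Ry(pitch) Rx(roll)).
In Python, from cell import robot gives the robot as it stands. The module is installed in compiled form; this text tells all that it offers.
- The arm moves only by the tool carry_out, never from a script. Its argument "commands" is a list of rows, each a list of 3 entries, a list of its own where there are three numbers: the shift along the tool's x, y, z in m, then the turn about the tool's z in rad, then the opening, from 0 (shut) to 1 (fully open). In form: [[[dx, dy, dz], yaw, claw], ...]. A call has 1 to 20 rows; each row shifts and turns the commanded pose from where the row before left it, along the tool's axes as they then stand; what a row does not reach is not made up. A row lasts 1/8 s, in which the tool goes at most 62.5 mm and 10.7 degrees, less where a joint would pass 70% of its speed; a pose out of reach is approached as far as the arm can. A call is refused whole if a number of a shift passes 0.0625 or a number of a turn 0.188, either way. A call with a gripper value outside its range is refused whole. The fingers move at their own pace and stop on an object; "newtons" is the grip in N (left out, the last holds). Time passes only in rows, so rows that do not move let the fingers close. It gives the time, the measured TCP pose, the force, the opening and the grip force at its end, in the units of the state.
- robot.observe(): the state, without advancing time (a new reading comes with each control period).
- robot.read_camera(name): name is "scene" or "top" or "wrist"; returns a dict with "pixels" (420x560x3 uint8, red, green, blue), "fx", "fy", "cx", "cy" (pixels), "k1" (the pictures are not rectified: a ray, as slopes to the right and down, at radius r is drawn at 1 + k1 r^2 times it, then the intrinsics apply), "view" (4x4, takes a point from world to camera coordinates); the wrist camera has in their place "T_tool_cam" (4x4, takes a point from camera to tool coordinates, whose origin is the TCP and whose axes are the flange's). Camera axes: x right, y up, looking along -z (the intrinsics and any distortion apply to the point x, -y, -z); pixel columns grow to the right and rows downward; lengths in m; the calibration is good to about 2 mm. A picture is of the moment at which its call begins: read the wrist's pose just before it. There is no depth.
- robot.hand_in(): hands the job in; it is judged then, once.
Trained networks look in a picture, given as the dict that the camera call returned (one of the last four; its "shot" number tells which), for a name from the list of things; names that differ only in an ending like _2 or _b are one class to them, and where a whole thing is asked for, a point or a joint stands for the part that bears it (a point fixed in the world has none). Each returns a list of dicts, best first, with "p" (0 to 1); they miss things now and then, are a little off and sometimes report something else, mostly with a low value. They report only what shows in the picture. A call takes as long as a camera call. They do not tell look-alikes from the thing itself.
- robot.find_in(picture, name): "at" ([column, row] in pixels, amid what is visible of it).
- robot.tip_of(picture, name): "at" ([column, row] in pixels: a listed point, or the origin of a listed thing).
The state is a dict: "time": time; "qpos": joint angles; "qvel": joint speeds; "joint_efforts": joint torques, N m; "tool_pos": TCP position; "tool_rot": TCP orientation; "contact_force": force on the tool from outside, world axes, zero at the start; "torque": the same for the moment, N m; "opening": finger opening in m; "grip_force": force on a finger pad.
Only numpy, scipy, OpenCV 4.12 (cv2) and the standard library are available. Lean on these libraries where they do the work, as an engineer would, in place of code of your own. Each camera call takes 0.05 s, during which the arm holds its last target. There are 200 camera calls.

## Working session

There is one attempt and no reset: what is moved stays moved. The work goes in short steps, Python scripts to look and compute and a tool call to move; the robot and the scene stay as the last step left them, time stands still between calls to the robot, and variables do not carry over. Pictures are saved under pics/ and viewed, at most 15 in all, crops included, and the job is handed in when it is done.

Besides the shell and the picture viewer there is one more tool, called as name([rows], argument=value, ...), one row to a line, values as JSON. carry_out: Moves the arm, as the interface text tells. Its arguments: {"type":"object","properties":{"commands":{"type":"array"},"newtons":{"type":"number"}},"required":["commands"]}

```bash
mkdir -p pics
cat > h.py <<'E'
import numpy as np, cv2, sys
from cell import robot
from scipy.spatial.transform import Rotation as R
def tool():
    s=robot.observe(); T=np.eye(4); T[:3,:3]=R.from_euler('xyz',s['tool_rot']).as_matrix(); T[:3,3]=s['tool_pos']; return T
def cam(name):
    T=tool(); p=robot.read_camera(name)
    p['C']=T@np.array(p['T_tool_cam']) if name=='wrist' else np.linalg.inv(np.array(p['view'])); return p
def save(p,f): cv2.imwrite('pics/'+f,np.ascontiguousarray(p['pixels'][:,:,::-1]))
def world(p,uv,z):
    d=np.array([(uv[0]-p['cx'])/p['fx'],(uv[1]-p['cy'])/p['fy']]); u=d.copy()
    for _ in range(20): u=d/(1+p['k1']*(u@u))
    r=p['C'][:3,:3]@np.array([u[0],-u[1],-1]); o=p['C'][:3,3]; return o+r*(z-o[2])/r[2]
def pix(p,X):
    c=np.linalg.inv(p['C'])@np.append(X,1); u=np.array([c[0],-c[1]])/-c[2]; u=u*(1+p['k1']*(u@u))
    return np.array([p['cx']+p['fx']*u[0],p['cy']+p['fy']*u[1]])
E
python3 - <<'E'
from h import *
np.set_printoptions(precision=3,suppress=True)
print(robot.observe())
Z=dict(lamp1_mid=.01,seat1=.056,seat2=.056,seat3=.056,seat4=.056,button_top=.13,lever_grip=.12,lever_hinge=.078,bank=0)
for n in('top','scene'):
    p=cam(n); save(p,n+'0.png'); print(n,p['C'][:3,3])
    for k in Z:
        for d in robot.tip_of(p,k)[:6]: print(k,np.round(d['at'],1),round(d['p'],2),world(p,d['at'],Z[k]))
E
```

```text
{'time': 0.0, 'qpos': array([ 1.134,  0.343,  1.525, -0.   ,  1.275, -0.146]), 'qvel': array([ 0.001, -0.001, -0.001, -0.   ,  0.   , -0.002]), 'joint_efforts': array([ -0.002, -43.122, -24.422,   0.072,   0.056,  -0.   ]), 'tool_pos': array([0.15 , 0.503, 0.243]), 'tool_rot': array([-3.14 , -0.   ,  2.851]), 'contact_force': array([-0.284, -0.864,  0.252]), 'torque': array([-0.017, -0.043,  0.011]), 'grip_force': 0.0, 'opening': 0.09183909054306988}
top [ 0.327 -0.005  1.072]
lamp1_mid [223.2 254.1] 0.45 [0.446 0.139 0.01 ]
seat1 [343.1 214.4] 0.88 [ 0.533 -0.192  0.056]
seat1 [364.3 206.5] 0.84 [ 0.552 -0.251  0.056]
seat1 [387.3 205. ] 0.76 [ 0.554 -0.313  0.056]
seat1 [327.9 214. ] 0.69 [ 0.536 -0.151  0.056]
seat2 [343.1 214.4] 0.88 [ 0.533 -0.192  0.056]
seat2 [364.3 206.5] 0.84 [ 0.552 -0.251  0.056]
seat2 [387.3 205. ] 0.76 [ 0.554 -0.313  0.056]
seat2 [327.9 214. ] 0.69 [ 0.536 -0.151  0.056]
seat3 [343.1 214.4] 0.88 [ 0.533 -0.192  0.056]
seat3 [364.3 206.5] 0.84 [ 0.552 -0.251  0.056]
seat3 [387.3 205. ] 0.76 [ 0.554 -0.313  0.056]
seat3 [327.9 214. ] 0.69 [ 0.536 -0.151  
[... 788 characters left out ...]
58 -0.309  0.056]
seat3 [218.  281.1] 0.82 [ 0.557 -0.263  0.056]
seat3 [241.9 247.4] 0.68 [ 0.53  -0.134  0.056]
seat3 [229.5 264.4] 0.6 [ 0.543 -0.202  0.056]
seat3 [206.3 292.6] 0.59 [ 0.558 -0.309  0.056]
seat4 [218.  281.1] 0.82 [ 0.557 -0.263  0.056]
seat4 [241.9 247.4] 0.68 [ 0.53  -0.134  0.056]
seat4 [229.5 264.4] 0.6 [ 0.543 -0.202  0.056]
seat4 [206.3 292.6] 0.59 [ 0.558 -0.309  0.056]
button_top [352.5 149.9] 0.47 [0.585 0.377 0.13 ]
button_top [243.1 246. ] 0.28 [ 0.574 -0.176  0.13 ]
lever_grip [317.9 142.3] 0.64 [0.463 0.353 0.12 ]
lever_hinge [352.7 257. ] 0.61 [0.805 0.012 0.078]
lever_hinge [336.9 160.3] 0.6 [0.543 0.357 0.078]
bank [223.4 284. ] 0.78 [ 0.544 -0.233  0.   ]
```

View pics/top0.png

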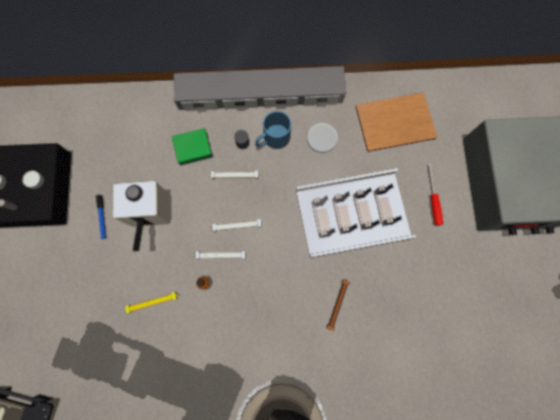

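View pics/scene0.png

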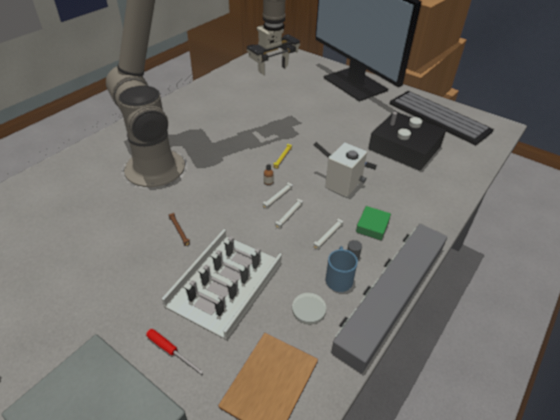

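The top view shows three white lamps at (235,174), (236,225) and (220,255), plus yellow and brown look-alikes. The trip switch is at (136,200) with its lever up, and the bank is at (355,214). I'll move above the switch.

carry_out([
  [[-0.054, -0.0066, -0.008], 0, 1],
  [[-0.054, -0.0066, -0.008], 0, 1],
  [[-0.054, -0.0066, -0.008], 0, 1],
  [[-0.054, -0.0066, -0.008], 0, 1],
  [[-0.054, -0.0066, -0.008], 0, 1],
  [[-0.054, -0.0066, -0.008], 0, 1],
  [[-0.054, -0.0066, -0.008], -0.12, 1],
  [[0, 0, 0], -0.12, 1],
  [[0, 0, 0], 0, 1],
])

```text
time: 2.12
tool_pos: [0.4998, 0.3499, 0.2994]
tool_rot: [-3.141, -0.001, 3.089]
contact_force: [-0.1, -0.3, -0.4]
opening: 0.0918
grip_force: 0.0
```

```bash
cat > look.py <<'E'
from h import *
np.set_printoptions(precision=4,suppress=True)
# usage: look.py file|- name:z ...
T=tool(); s=robot.observe(); p=cam('wrist'); print('tcp',s['tool_pos'],s['tool_rot'],'t',round(s['time'],1),'open',round(s['opening'],4))
if sys.argv[1]!='-': save(p,sys.argv[1])
for a in sys.argv[2:]:
    k,z=a.split(':')
    for d in robot.tip_of(p,k)[:5]: print(k,np.round(d['at'],1),round(d['p'],2),world(p,d['at'],float(z)))
E
python3 look.py w1.png button_top:.135 lever_grip:.116 lever_hinge:.078 lamp1_mid:.01
```

```text
tcp [0.4998 0.3499 0.2994] [-3.1415 -0.0006  3.0887] t 2.1 open 0.0918
button_top [285.  295.3] 0.74 [0.6032 0.3468 0.135 ]
lever_grip [275.1 160.4] 0.81 [0.4693 0.3443 0.116 ]
lever_hinge [284.3 226.2] 0.59 [0.5482 0.3493 0.078 ]
lamp1_mid [152.1  77.3] 0.54 [0.3711 0.1969 0.01  ]
```

View pics/w1.png

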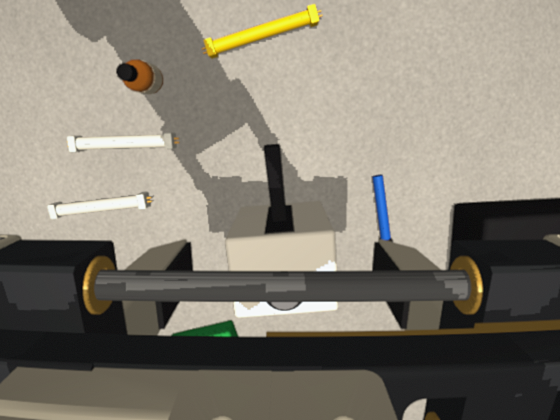

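The switch and lever line up with the tool at x = 0.35, and the button's edge shows at (285,300). I'll close the fingers and come down over the button.

carry_out([
  [[-0.052, 0.002, 0], 0, 0],
  [[-0.051, 0.001, 0], 0, 0],
  [[0, 0, 0.05], 0, 0],
  [[0, 0, 0.05], 0, 0],
  [[0, 0, 0.035], 0, 0],
  [[0, 0, 0], 0, 0],
  [[0, 0, 0], 0, 0],
])

```text
time: 3.25
tool_pos: [0.603, 0.3488, 0.1669]
tool_rot: [3.14, 0.003, 3.091]
contact_force: [1.0, -0.6, 0.2]
opening: 0.0264
grip_force: 0.0
```

carry_out([
  [[0, 0, 0.004], 0, 0],
  [[0, 0, 0.004], 0, 0],
  [[0, 0, 0], 0, 0],
])

```text
time: 3.62
tool_pos: [0.6028, 0.3482, 0.1576]
tool_rot: [3.141, 0.001, 3.091]
contact_force: [-0.1, 0.1, 3.2]
opening: 0.0008
grip_force: 1.8
```

carry_out([
  [[0, 0, 0.003], 0, 0],
  [[0, 0, 0.003], 0, 0],
  [[0, 0, 0], 0, 0],
  [[0, 0, 0], 0, 0],
])

```text
time: 4.12
tool_pos: [0.6029, 0.3484, 0.155]
tool_rot: [3.14, 0.004, 3.091]
contact_force: [-6.2, -2.7, 20.2]
opening: 0.0006
grip_force: 10.3
```

carry_out([
  [[0, 0, -0.05], 0, 0],
  [[0, 0, -0.05], 0, 0],
  [[0.05, 0, -0.05], 0, 1],
  [[0.05, 0, 0], 0, 1],
  [[0, 0, 0], 0, 1],
])

```text
time: 4.75
tool_pos: [0.5049, 0.3532, 0.2953]
tool_rot: [-3.141, -0.002, 3.093]
contact_force: [1.2, -0.0, 0.2]
opening: 0.0256
grip_force: 0.0
```

```bash
python3 look.py w2.png button_top:.135 lever_grip:.04 lamp1_mid:.01
```

```text
tcp [0.5049 0.3532 0.2953] [-3.1413 -0.0019  3.0933] t 4.8 open 0.0256
button_top [277.9 295.1] 0.46 [0.6053 0.3436 0.135 ]
lever_grip [271.6 146.8] 0.64 [0.4664 0.3423 0.04  ]
```

View pics/w2.png

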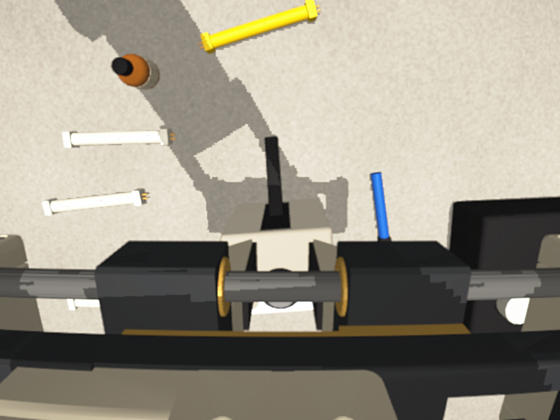

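Run:
```python
from h import *
p=cam('scene'); print([ (d['at'],d['p']) for d in robot.tip_of(p,'lever_grip')], pix(p,np.array([.466,.348,.12])),pix(p,np.array([.466,.348,.04])))
im=p['pixels'][100:240,240:420]; cv2.imwrite('pics/s2.png',cv2.resize(im[:,:,::-1],None,fx=4,fy=4))
p=cam('top'); save(p,'t2.png')
```

```text
[([316.3, 159.1], 0.6)] [317.82975141 143.30066138] [315.99455653 161.75188091]
```

View pics/s2.png

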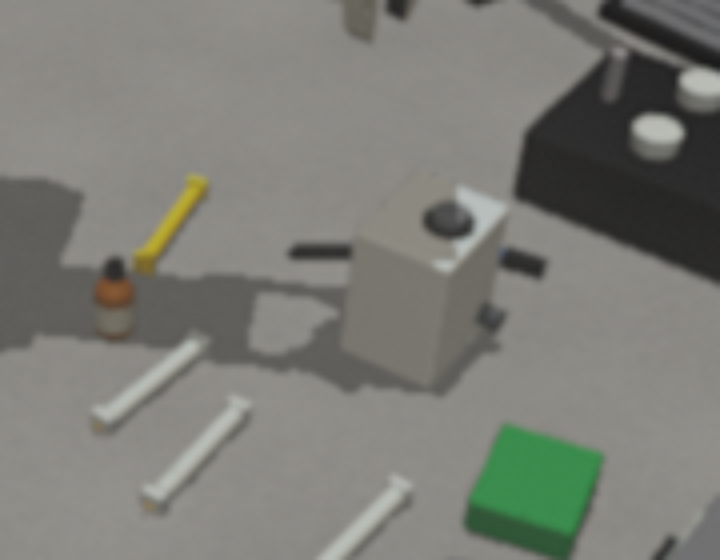

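The scene crop shows the lever dropped: its tip now sits level with the lower half of the box. Next I'll measure the lamps.

```bash
cat > lamps.py <<'E'
from h import *
np.set_printoptions(precision=4,suppress=True)
def lamps(p,z=.012):
    im=p['pixels']; hsv=cv2.cvtColor(im,cv2.COLOR_RGB2HSV)
    res=[]
    for th in (200,215,185,170):
        m=((hsv[:,:,2]>th)&(hsv[:,:,1]<40)).astype(np.uint8)
        cs,_=cv2.findContours(m,cv2.RETR_EXTERNAL,cv2.CHAIN_APPROX_NONE)
        for c in cs:
            if len(c)<25: continue
            W=np.array([world(p,q[0],z)[:2] for q in c])
            (ctr,wh,a)=cv2.minAreaRect((W*1000).astype(np.float32))
            L,w=max(wh),min(wh)
            if 115<L<150 and 12<w<32:
                b=cv2.boxPoints((ctr,wh,a)); e=b[1]-b[0]; f=b[2]-b[1]; e=e if np.hypot(*e)>np.hypot(*f) else f
                yaw=np.arctan2(e[1],e[0])%np.pi
                if not any(np.hypot(*(r[0]-np.array(ctr)/1000))<.02 for r in res): res.append((np.array(ctr)/1000,yaw,L,w,th))
    return res
if __name__=='__main__':
    s=robot.observe(); print('tcp',s['tool_pos'],s['tool_rot'],'t',round(s['time'],1))
    p=cam(sys.argv[1]); 
    if len(sys.argv)>2: save(p,sys.argv[2])
    for r in lamps(p): print(r[0],'yaw %.3f L %.0f w %.0f th %d'%r[1:])
E
python3 lamps.py top; python3 lamps.py wrist
```

```text
tcp [0.5093 0.3527 0.2942] [-3.1413 -0.0006  3.0899] t 5.1
[0.4444 0.1411] yaw 1.526 L 119 w 14 th 200
[0.5268 0.1005] yaw 1.616 L 133 w 14 th 200
[0.6761 0.1044] yaw 1.549 L 133 w 13 th 200
tcp [0.5092 0.3527 0.2942] [-3.1413 -0.0005  3.09  ] t 5.2
[0.3182 0.3137] yaw 1.508 L 137 w 31 th 200
```

carry_out([
  [[0, 0, 0], 0.173, 1],
  [[0, 0, 0], 0.173, 1],
  [[0, 0, 0], 0.173, 1],
  [[0, 0, 0], 0.173, 1],
  [[0, 0, 0], 0.173, 1],
  [[0, 0, 0], 0.173, 1],
  [[0, 0, 0], 0.173, 1],
  [[0, 0, 0], 0.173, 1],
  [[0, 0, 0], 0.173, 1],
  [[-0.049, -0.002, 0.004], 0, 1],
  [[-0.049, -0.002, 0.004], 0, 1],
  [[-0.049, -0.002, 0.004], 0, 1],
  [[-0.049, -0.002, 0.004], 0, 1],
  [[-0.049, -0.002, 0.004], 0, 1],
  [[-0.049, -0.002, 0.004], 0, 1],
  [[0, 0, 0], 0, 1],
])

```text
time: 7.2
tool_pos: [0.4855, 0.0567, 0.2707]
tool_rot: [-3.141, 0.001, 1.529]
contact_force: [0.1, 1.0, 0.2]
opening: 0.0917
grip_force: 0.0
```

```bash
python3 lamps.py wrist w3.png; python3 -c "
from h import *
p=robot.read_camera('wrist');print(np.round(p['T_tool_cam'],3),p['fx'])"
```

```text
tcp [0.4855 0.0567 0.2707] [-3.1412  0.0005  1.529 ] t 7.2
[0.4444 0.1519] yaw 1.520 L 127 w 21 th 200
[0.6796 0.1016] yaw 1.539 L 137 w 20 th 215
[[-0.     0.967  0.255  0.068]
 [ 1.     0.     0.     0.001]
 [ 0.     0.255 -0.967 -0.141]
 [ 0.     0.     0.     1.   ]] 336.183876448096
```

View pics/w3.png

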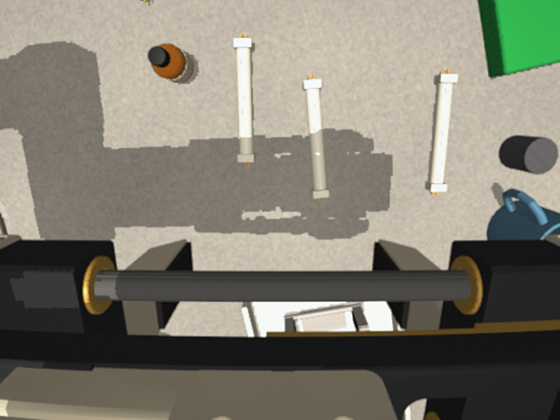

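```bash
cat > caps.py <<'E'
from h import *
np.set_printoptions(precision=4,suppress=True)
p=cam('wrist')
v=list(map(float,sys.argv[2:]))
for i in range(0,len(v),4):
    a,b=[world(p,v[i+k:i+k+2],float(sys.argv[1]))[:2] for k in(0,2)]
    d=a-b; print((a+b)/2,'yaw %.3f len %.3f'%(np.arctan2(d[1],d[0])%np.pi,np.hypot(*d)))
E
python3 caps.py .016 243 43 246 158 312 84 320 194 448 77 437 188
```

```text
[0.4471 0.1488] yaw 1.536 len 0.126
[0.5275 0.1024] yaw 1.628 len 0.127
[0.6764 0.1055] yaw 1.535 len 0.128
```

```bash
python3 look.py - oil_bottle:0
python3 - <<'E'
from h import *
p=cam('top')
for d in robot.tip_of(p,'oil_bottle')[:2]: print(d, world(p,d['at'],0))
for d in robot.tip_of(p,'mug')[:2]: print(d, world(p,d['at'],0))
for d in robot.tip_of(p,'lens_can')[:2]: print(d, world(p,d['at'],0))
E
```

```text
tcp [0.4858 0.06   0.271 ] [ 3.1412 -0.0006  1.5336] t 7.3 open 0.0922
oil_bottle [181.3  67. ] 0.82 [0.3742 0.1934 0.    ]
{'at': [363.1, 209.2], 'p': 0.65} [ 0.55704711 -0.26038146  0.        ]
{'at': [142.3, 216.5], 'p': 0.35} [0.56416535 0.36928535 0.        ]
{'at': [277.6, 138.0], 'p': 0.56} [ 0.78514107 -0.02646837  0.        ]
{'at': [240.5, 140.9], 'p': 0.79} [0.78101808 0.08416393 0.        ]
```

carry_out([
  [[0.036, -0.021, 0], 0, 0.5],
  [[0.036, -0.021, 0.04], 0, 0.5],
  [[0, 0, 0.06], 0, 0.5],
  [[0, 0, 0.06], 0, 0.5],
  [[0, 0, 0.04], 0, 0.5],
  [[0, 0, 0], 0, 0.5],
  [[0, 0, 0.02], 0, 0.5],
  [[0, 0, 0.02], 0, 0.5],
  [[0, 0, 0.01], 0, 0.5],
  [[0, 0, 0], 0, 0.5],
])

```text
time: 8.9
tool_pos: [0.4467, 0.1332, 0.0216]
tool_rot: [3.141, -0.0, 1.534]
contact_force: [-0.2, 0.3, 0.4]
opening: 0.046
grip_force: 0.0
```

carry_out([
  [[0, 0, 0], 0, 0],
  [[0, 0, 0], 0, 0],
  [[0, 0, 0], 0, 0],
  [[0, 0, 0], 0, 0],
  [[0, 0, -0.03], 0, 0],
  [[0, 0, -0.05], 0, 0],
  [[0, 0, -0.05], 0, 0],
  [[0, 0, -0.03], 0, 0],
  [[0, 0, 0], 0, 0],
], newtons=35)

```text
time: 10.02
tool_pos: [0.4473, 0.1332, 0.1829]
tool_rot: [3.137, -0.001, 1.534]
contact_force: [-0.2, 0.1, -0.7]
opening: 0.0149
grip_force: 35.0
```

carry_out([
  [[-0.0533, 0.0016, -0.014], 0, 0],
  [[-0.0533, 0.0016, -0.014], 0, 0],
  [[-0.0533, 0.0016, -0.014], 0, 0],
  [[-0.0533, 0.0016, -0.014], 0, 0],
  [[-0.0533, 0.0016, -0.014], 0, 0],
  [[-0.0533, 0.0016, -0.014], 0, 0],
  [[-0.0533, 0.0016, -0.014], 0, 0],
  [[0, 0, 0], 0.173, 0],
  [[0, 0, 0], 0.173, 0],
  [[0, 0, 0], 0.173, 0],
  [[0, 0, 0], 0.173, 0],
  [[0, 0, 0], 0.173, 0],
  [[0, 0, 0], 0.173, 0],
  [[0, 0, 0], 0.173, 0],
  [[0, 0, 0], 0.173, 0],
  [[0, 0, 0], 0, 0],
  [[0, 0, 0], 0, 0],
])

```text
time: 12.15
tool_pos: [0.4433, -0.2401, 0.2779]
tool_rot: [-3.14, 0.001, 0.153]
contact_force: [-0.2, -0.3, -0.4]
opening: 0.015
grip_force: 35.0
```

```bash
python3 look.py w4.png seat1:.056 bank:0 lamp1_mid:.25
```

```text
tcp [ 0.4433 -0.2401  0.2779] [-3.1403  0.0011  0.1531] t 12.2 open 0.015
seat1 [257.7  86.4] 0.91 [ 0.5407 -0.1997  0.056 ]
seat1 [314.6  85.8] 0.86 [ 0.5502 -0.2574  0.056 ]
seat1 [198.5  85. ] 0.65 [ 0.5333 -0.1391  0.056 ]
seat1 [374.4  89.2] 0.61 [ 0.5569 -0.319   0.056 ]
bank [287.5  91.1] 0.65 [ 0.5452 -0.2308  0.    ]
```

View pics/w4.png

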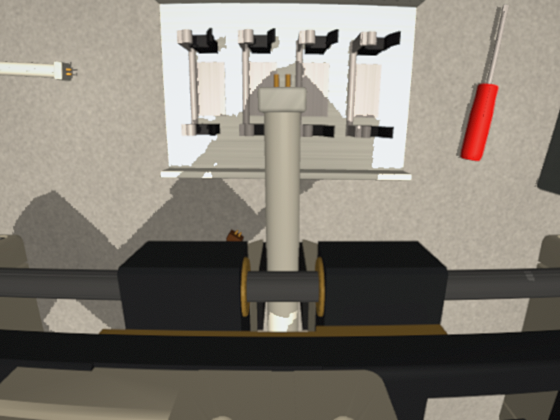

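The third station from the left is partly hidden behind the held lamp. All four stations show as pairs of black forks with grey jaws on their left (+y) side. The lamp sits straight in the grip, with its front cap at (282,97).

Run:
```python
from h import *
T=tool();p=cam('wrist')
for uv,z in(((282,89),.277),((283,110),.277)):
    w=world(p,uv,z); print(np.linalg.inv(T)@np.append(w,1))
```

```text
[8.11708818e-02 4.35904590e-04 1.69716358e-03 1.00000000e+00]
[7.29300076e-02 8.42170642e-04 1.69818793e-03 1.00000000e+00]
```

carry_out([
  [[0, 0, 0], 0.016, 0],
  [[0.03, 0.031, 0], 0, 0],
  [[0.03, 0.031, 0.03], 0, 0],
  [[0.0286, 0.0307, 0.05], 0, 0],
  [[0, 0, 0.05], 0, 0],
  [[0, 0, 0.048], 0, 0],
  [[0, 0, 0], 0, 0],
  [[0, 0, 0], 0, 0],
])

```text
time: 13.4
tool_pos: [0.5433, -0.3198, 0.1051]
tool_rot: [3.14, -0.002, 0.134]
contact_force: [-0.1, -0.5, 0.1]
opening: 0.0149
grip_force: 35.0
```

```bash
python3 look.py w5.png seat1:.056
```

```text
tcp [ 0.5433 -0.3198  0.1051] [ 3.1396 -0.0022  0.1337] t 13.4 open 0.0149
seat1 [ 85.5 214.4] 0.87 [ 0.5428 -0.2012  0.056 ]
```

View pics/w5.png

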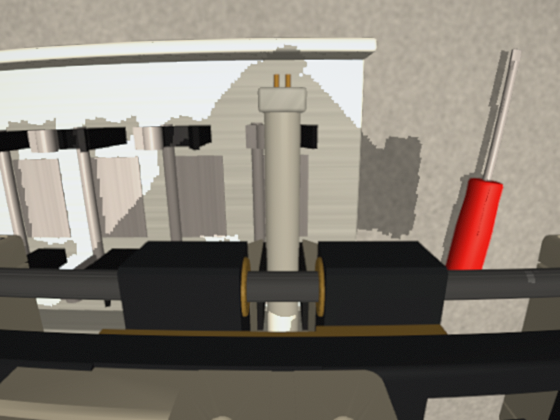

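carry_out([
  [[0, 0, 0.012], 0, 0],
  [[0, 0, 0.008], 0, 0],
  [[0, 0, 0.004], 0, 0],
  [[0, 0, 0], 0, 0],
])

```text
time: 14.0
tool_pos: [0.5436, -0.3213, 0.0805]
tool_rot: [3.136, -0.004, 0.134]
contact_force: [1.3, -4.9, 4.1]
opening: 0.015
grip_force: 35.0
```

carry_out([
  [[0, 0, 0.003], 0, 0],
  [[0, 0, 0.003], 0, 0],
  [[0, 0, 0.003], 0, 0],
  [[0, 0, 0.003], 0, 0],
  [[0, 0, 0], 0, 0],
])

```text
time: 14.62
tool_pos: [0.5421, -0.319, 0.0669]
tool_rot: [-3.141, 0.001, 0.134]
contact_force: [0.4, -3.1, 2.2]
opening: 0.0149
grip_force: 35.0
```

carry_out([
  [[0, 0, 0.002], 0, 0],
  [[0, 0, 0.002], 0, 0],
  [[0, 0, 0], 0, 0],
])

```text
time: 15.0
tool_pos: [0.5422, -0.3191, 0.0665]
tool_rot: [3.141, -0.001, 0.134]
contact_force: [-9.0, 0.7, 25.2]
opening: 0.0151
grip_force: 35.0
```

carry_out([
  [[0, 0, -0.003], 0, 0],
  [[0, 0, 0], 0, 0.37],
  [[0, 0, 0], 0, 0.37],
  [[0, 0, 0], 0, 0.37],
  [[0, 0, -0.03], 0, 0.37],
  [[0, 0, -0.06], 0, 0.37],
  [[-0.05, 0, -0.06], 0, 0.37],
  [[-0.05, -0.04, -0.04], 0, 0.37],
  [[0, 0, 0], 0, 0.5],
  [[0, 0, 0], 0, 0.5],
])

```text
time: 16.25
tool_pos: [0.4575, -0.2972, 0.237]
tool_rot: [-3.142, -0.0, 0.134]
contact_force: [-0.2, -0.5, -0.6]
opening: 0.0451
grip_force: 0.0
```

```bash
python3 look.py w6.png seat1:.056 lamp1_mid:.056; python3 lamps.py top
```

```text
tcp [ 0.4575 -0.2972  0.237 ] [-3.1416 -0.0004  0.1338] t 16.2 open 0.0451
seat1 [122.   91.5] 0.88 [ 0.5331 -0.1374  0.056 ]
seat1 [191.   90.4] 0.73 [ 0.5415 -0.2019  0.056 ]
seat1 [255.7  89.2] 0.66 [ 0.5499 -0.2608  0.056 ]
seat1 [321.4  89.7] 0.64 [ 0.5576 -0.3203  0.056 ]
tcp [ 0.4577 -0.2972  0.2357] [-3.1398  0.0013  0.1341] t 16.4
[0.5274 0.1016] yaw 1.631 L 135 w 18 th 200
[0.6766 0.1044] yaw 1.549 L 133 w 18 th 200
```

View pics/w6.png

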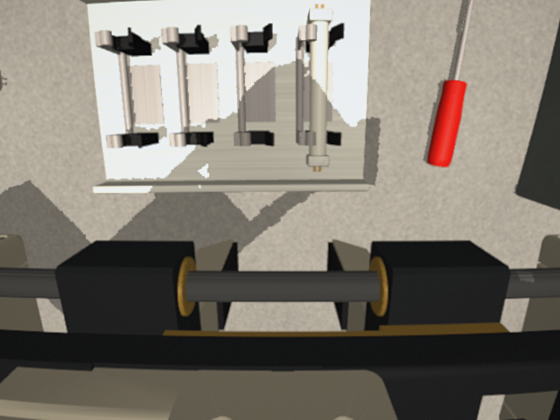

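```bash
python3 caps.py .064 320 14 318 160; python3 caps.py .064 249 37 247 138
```

```text
[ 0.5562 -0.3171] yaw 0.142 len 0.125
[ 0.5485 -0.2545] yaw 0.093 len 0.086
```

The lamp sits level under both jaw heads at (309,33) and (309,140), with its caps at (320,14) and (318,160). That puts its centre within 2 mm of the seat. Next is lamp B.

carry_out([
  [[0, 0, 0], -0.187, 0.5],
  [[0, 0, 0], -0.187, 0.5],
  [[0, 0, 0], -0.187, 0.5],
  [[0, 0, 0], -0.187, 0.5],
  [[0, 0, 0], -0.187, 0.5],
  [[0, 0, 0], -0.187, 0.5],
  [[0, 0, 0], -0.187, 0.5],
  [[0, 0, 0], -0.187, 0.5],
  [[0.0563, 0.0133, 0], 0, 0.5],
  [[0.0563, 0.0133, 0], 0, 0.5],
  [[0.0563, 0.0133, 0], 0, 0.5],
  [[0.0563, 0.0133, 0], 0, 0.5],
  [[0.0563, 0.0133, 0], 0, 0.5],
  [[0.0563, 0.0133, 0.03], 0, 0.5],
  [[0.0563, 0.0133, 0.03], 0, 0.5],
  [[0, 0, 0.03], 0, 0.5],
  [[0, 0, 0], 0, 0.5],
])

```text
time: 18.68
tool_pos: [0.5247, 0.0977, 0.1472]
tool_rot: [-3.136, -0.0, 1.631]
contact_force: [-0.5, 0.0, 1.0]
opening: 0.0459
grip_force: 0.0
```

```bash
python3 lamps.py top; python3 look.py - lamp1_mid:.01
```

```text
tcp [0.5247 0.0977 0.1472] [-3.1358 -0.0001  1.6313] t 18.7
tcp [0.5258 0.0971 0.1489] [-3.1391 -0.      1.6302] t 18.7 open 0.046
lamp1_mid [452.7 204.5] 0.63 [0.6746 0.1037 0.01  ]
```

carry_out([
  [[0.004, 0.0015, 0.04], 0, 0.5],
  [[0, 0, 0.04], 0, 0.5],
  [[0, 0, 0.02], 0, 0.5],
  [[0, 0, 0.02], 0, 0.5],
  [[0, 0, 0.007], 0, 0.5],
  [[0, 0, 0], 0, 0.5],
  [[0, 0, 0], 0, 0],
  [[0, 0, 0], 0, 0],
  [[0, 0, 0], 0, 0],
  [[0, 0, 0], 0, 0],
], newtons=35)

```text
time: 20.08
tool_pos: [0.5276, 0.1012, 0.0229]
tool_rot: [3.141, -0.0, 1.63]
contact_force: [-0.8, 0.9, 3.0]
opening: 0.0149
grip_force: 35.0
```

carry_out([
  [[0, 0, -0.03], 0, 0],
  [[0, 0, -0.06], 0, 0],
  [[0, 0, -0.06], 0, 0],
  [[-0.0517, 0, -0.05], 0, 0],
  [[-0.0517, 0, 0], 0, 0],
  [[-0.0517, 0, 0], 0, 0],
  [[-0.0517, 0, 0], 0, 0],
  [[-0.0517, 0, 0], 0, 0],
  [[-0.0517, 0, 0], 0, 0],
  [[-0.0517, 0, 0], 0, 0],
  [[0, 0, 0], 0.1866, 0],
  [[0, 0, 0], 0.1866, 0],
  [[0, 0, 0], 0.1866, 0],
  [[0, 0, 0], 0.1866, 0],
  [[0, 0, 0], 0.1866, 0],
  [[0, 0, 0], 0.1866, 0],
  [[0, 0, 0], 0.1866, 0],
  [[0, 0, 0], 0.1866, 0],
  [[0, 0, 0], 0, 0],
  [[0, 0, 0], 0, 0],
])

```text
time: 22.58
tool_pos: [0.5483, -0.2533, 0.2159]
tool_rot: [-3.141, 0.0, 0.141]
contact_force: [0.9, 0.5, -0.8]
opening: 0.015
grip_force: 35.0
```

```bash
cat > held.py <<'E'
# find the held lamp's front cap end: print profile of brightness along the centre columns
from h import *
np.set_printoptions(precision=4,suppress=True)
s=robot.observe();T=tool();p=cam('wrist');print(s['tool_pos'],s['tool_rot'],s['opening'],s['grip_force'])
if len(sys.argv)>2: save(p,sys.argv[2])
dz=float(sys.argv[1])-.010
im=cv2.cvtColor(p['pixels'],cv2.COLOR_RGB2GRAY).astype(int)
print('rows',list(enumerate(im[60:140:2,270:290].mean(1).astype(int)*1,0)))
for r in (80,84,88,92,96,100,110):
    o=p['C'][:3,3]; w=world(p,(282,r),s['tool_pos'][2]-dz); print(r,(np.linalg.inv(T)@np.append(w,1))[:2])
E
python3 held.py .0127 w7.png
```

```text
[ 0.5483 -0.2533  0.2159] [-3.1413  0.0002  0.1407] 0.014957774258266141 34.999850392341614
rows [(0, np.int64(162)), (1, np.int64(149)), (2, np.int64(138)), (3, np.int64(129)), (4, np.int64(115)), (5, np.int64(107)), (6, np.int64(106)), (7, np.int64(105)), (8, np.int64(107)), (9, np.int64(108)), (10, np.int64(108)), (11, np.int64(104)), (12, np.int64(151)), (13, np.int64(169)), (14, np.int64(169)), (15, np.int64(162)), (16, np.int64(103)), (17, np.int64(122)), (18, np.int64(175)), (19, np.int64(175)), (20, np.int64(173)), (21, np.int64(172)), (22, np.int64(177)), (23, np.int64(178)), (24, np.int64(175)), (25, np.int64(147)), (26, np.int64(143)), (27, np.int64(144)), (28, np.int64(144)), (29, np.int64(147)), (30, np.int64(143)), (31, np.int64(140)), (32, np.int64(144)), (33, np.int64(174)), (34, np.int64(181)), (35, np.int64(179)), (36, np.int64(179)), (37, np.int64(178)), (38, np.int64(177)), (39, np.int64(175))]
80 [0.0848 0.0004]
84 [0.0832 0.0004]
88 [0.0817 0.0004]
92 [0.0801 0.0004]
96 [0.0785 0.0004]
100 [0.0769 0.0004]
110 [0.073  0.0004]
```

View pics/w7.png

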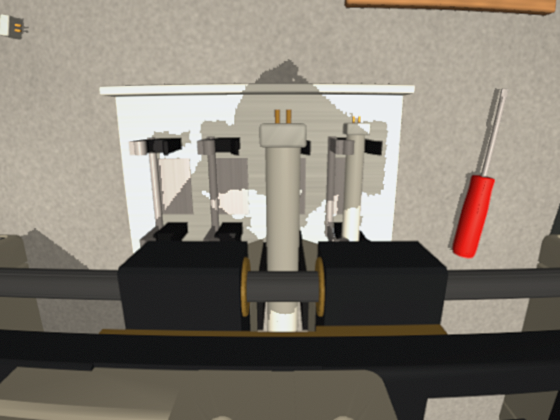

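carry_out([
  [[0.0005, 0.006, 0.03], 0, 0],
  [[0, 0, 0.05], 0, 0],
  [[0, 0, 0.04], 0, 0],
  [[0, 0, 0], 0, 0],
  [[0, 0, 0.008], 0, 0],
  [[0, 0, 0.004], 0, 0],
  [[0, 0, 0], 0, 0],
])

```text
time: 23.5
tool_pos: [0.5508, -0.2605, 0.0858]
tool_rot: [3.138, -0.003, 0.137]
contact_force: [-0.1, -4.1, 2.1]
opening: 0.015
grip_force: 35.0
```

carry_out([
  [[0, 0, 0.003], 0, 0],
  [[0, 0, 0.003], 0, 0],
  [[0, 0, 0.003], 0, 0],
  [[0, 0, 0.003], 0, 0],
  [[0, 0, 0.003], 0, 0],
  [[0, 0, 0], 0, 0],
])

```text
time: 24.25
tool_pos: [0.5493, -0.2588, 0.0689]
tool_rot: [-3.14, 0.001, 0.137]
contact_force: [-0.3, -1.5, 3.5]
opening: 0.0148
grip_force: 35.0
```

carry_out([
  [[0, 0, 0.002], 0, 0],
  [[0, 0, 0.001], 0, 0],
  [[0, 0, 0], 0, 0],
])

```text
time: 24.62
tool_pos: [0.5494, -0.2588, 0.0686]
tool_rot: [-3.142, 0.0, 0.137]
contact_force: [-6.1, 2.8, 22.0]
opening: 0.0151
grip_force: 35.0
```

carry_out([
  [[0, 0, -0.003], 0, 0],
  [[0, 0, 0], 0, 0.37],
  [[0, 0, 0], 0, 0.37],
  [[0, 0, 0], 0, 0.37],
  [[0, 0, -0.03], 0, 0.37],
  [[0, 0, -0.06], 0, 0.37],
  [[0, 0, -0.06], 0, 0.37],
  [[0, 0, 0], -0.175, 0.5],
  [[0, 0, 0], -0.175, 0.5],
  [[0, 0, 0], -0.175, 0.5],
  [[0, 0, 0], -0.175, 0.5],
  [[0, 0, 0], -0.175, 0.5],
  [[0, 0, 0], -0.175, 0.5],
  [[0, 0, 0], -0.175, 0.5],
  [[0, 0, 0], -0.175, 0.5],
])

```text
time: 26.5
tool_pos: [0.5496, -0.2591, 0.2187]
tool_rot: [-3.141, -0.001, 1.543]
contact_force: [0.2, 1.0, -0.1]
opening: 0.0457
grip_force: 0.0
```

carry_out([
  [[0.0526, 0.0164, 0], 0, 0.5],
  [[0.0526, 0.0164, 0], 0, 0.5],
  [[0.0526, 0.0164, 0], 0, 0.5],
  [[0.0526, 0.0164, 0], 0, 0.5],
  [[0.0526, 0.0164, 0], 0, 0.5],
  [[0.0526, 0.0164, 0], 0, 0.5],
  [[0, 0, 0], 0, 0.5],
  [[0, 0, 0], 0, 0.5],
])

```text
time: 27.5
tool_pos: [0.6584, 0.0526, 0.2186]
tool_rot: [-3.141, 0.0, 1.537]
contact_force: [-0.1, -0.8, -0.2]
opening: 0.046
grip_force: 0.0
```

```bash
python3 lamps.py wrist w8.png;python3 lamps.py top
```

```text
tcp [0.6584 0.0526 0.2186] [-3.1406  0.0004  1.5375] t 27.5
tcp [0.6584 0.0519 0.2188] [-3.1408  0.0004  1.5363] t 27.6
```

View pics/w8.png

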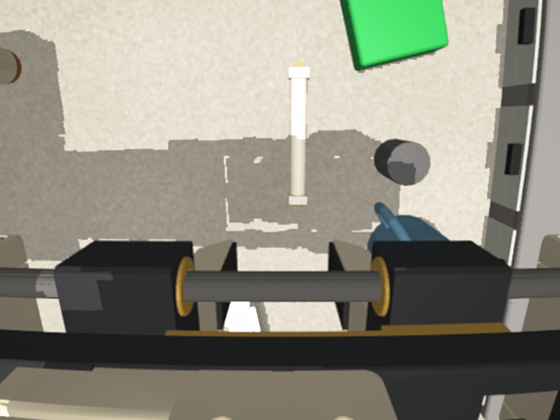

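```bash
python3 caps.py .016 299 74 297 201
```

```text
[0.6764 0.0992] yaw 1.530 len 0.126
```

Lamp C is upright in the picture, caps at (299,74) and (297,201), so its centre is about (0.676, 0.099).

carry_out([
  [[0.048, 0.0163, 0.01], 0, 0.5],
  [[0, 0, 0.06], 0, 0.5],
  [[0, 0, 0.06], 0, 0.5],
  [[0, 0, 0.03], 0, 0.5],
  [[0, 0, 0.02], 0, 0.5],
  [[0, 0, 0.017], 0, 0.5],
  [[0, 0, 0], 0, 0.5],
  [[0, 0, 0], 0, 0],
  [[0, 0, 0], 0, 0],
  [[0, 0, 0], 0, 0],
  [[0, 0, 0], 0, 0],
])

```text
time: 29.02
tool_pos: [0.6768, 0.1004, 0.0227]
tool_rot: [3.141, -0.0, 1.537]
contact_force: [-0.4, 0.1, 3.5]
opening: 0.0146
grip_force: 35.0
```

carry_out([
  [[0, 0, -0.03], 0, 0],
  [[0, 0, -0.06], 0, 0],
  [[0, 0, -0.06], 0, 0],
  [[0, 0, -0.05], 0, 0],
  [[-0.0508, -0.0208, 0], 0, 0],
  [[-0.0508, -0.0208, 0], 0, 0],
  [[-0.0508, -0.0208, 0], 0, 0],
  [[-0.0508, -0.0208, 0], 0, 0],
  [[-0.0508, -0.0208, 0], 0, 0],
  [[-0.0508, -0.0208, 0], 0, 0],
  [[0, 0, 0], 0.175, 0],
  [[0, 0, 0], 0.175, 0],
  [[0, 0, 0], 0.175, 0],
  [[0, 0, 0], 0.175, 0],
  [[0, 0, 0], 0.175, 0],
  [[0, 0, 0], 0.175, 0],
  [[0, 0, 0], 0.175, 0],
  [[0, 0, 0], 0.175, 0],
  [[0, 0, 0], 0, 0],
  [[0, 0, 0], 0, 0],
])

```text
time: 31.52
tool_pos: [0.5415, -0.2001, 0.222]
tool_rot: [-3.141, 0.0, 0.14]
contact_force: [-0.2, 0.1, -1.0]
opening: 0.015
grip_force: 35.0
```

```bash
python3 held.py .0127 w9.png; python3 lamps.py top t9.png
```

```text
[ 0.5415 -0.2001  0.222 ] [-3.1415  0.0001  0.1404] 0.014973871662249704 34.999920129776
rows [(0, np.int64(173)), (1, np.int64(159)), (2, np.int64(143)), (3, np.int64(133)), (4, np.int64(124)), (5, np.int64(112)), (6, np.int64(112)), (7, np.int64(110)), (8, np.int64(110)), (9, np.int64(110)), (10, np.int64(110)), (11, np.int64(109)), (12, np.int64(111)), (13, np.int64(160)), (14, np.int64(172)), (15, np.int64(170)), (16, np.int64(153)), (17, np.int64(90)), (18, np.int64(142)), (19, np.int64(172)), (20, np.int64(174)), (21, np.int64(163)), (22, np.int64(143)), (23, np.int64(144)), (24, np.int64(143)), (25, np.int64(143)), (26, np.int64(142)), (27, np.int64(142)), (28, np.int64(131)), (29, np.int64(163)), (30, np.int64(180)), (31, np.int64(181)), (32, np.int64(180)), (33, np.int64(179)), (34, np.int64(178)), (35, np.int64(177)), (36, np.int64(175)), (37, np.int64(174)), (38, np.int64(173)), (39, np.int64(153))]
80 [0.0848 0.0004]
84 [0.0832 0.0004]
88 [0.0817 0.0004]
92 [0.0801 0.0004]
96 [0.0785 0.0004]
100 [0.0769 0.0004]
110 [0.073  0.0004]
tcp [ 0.5415 -0.2001  0.222 ] [-3.1415 -0.      0.1398] t 31.6
```

View pics/w9.png

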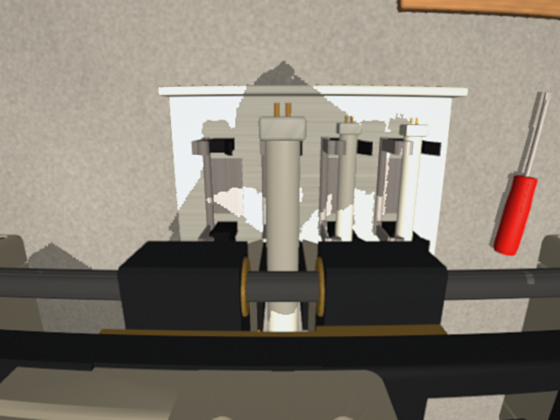

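carry_out([
  [[-0.002, 0.001, 0.036], 0, 0],
  [[0, 0, 0.05], 0, 0],
  [[0, 0, 0.04], 0, 0],
  [[0, 0, 0], 0, 0],
  [[0, 0, 0.008], 0, 0],
  [[0, 0, 0.004], 0, 0],
  [[0, 0, 0], 0, 0],
])

```text
time: 32.5
tool_pos: [0.5405, -0.2019, 0.0851]
tool_rot: [3.14, -0.002, 0.137]
contact_force: [0.3, -1.6, -0.4]
opening: 0.015
grip_force: 35.0
```

carry_out([
  [[0, 0, 0.003], 0, 0],
  [[0, 0, 0.003], 0, 0],
  [[0, 0, 0.003], 0, 0],
  [[0, 0, 0.003], 0, 0],
  [[0, 0, 0.003], 0, 0],
  [[0, 0, 0.002], 0, 0],
  [[0, 0, 0], 0, 0],
])

```text
time: 33.38
tool_pos: [0.5401, -0.2005, 0.0684]
tool_rot: [-3.141, -0.001, 0.137]
contact_force: [-0.9, 4.7, 11.6]
opening: 0.0149
grip_force: 35.0
```

Seated on the floor of the fork. I'll release it, back off and inspect.

carry_out([
  [[0, 0, 0.001], 0, 0],
  [[0, 0, -0.002], 0, 0],
  [[0, 0, 0], 0, 0.37],
  [[0, 0, 0], 0, 0.37],
  [[0, 0, 0], 0, 0.37],
  [[0, 0, -0.03], 0, 0.37],
  [[0, 0, -0.06], 0, 0.37],
  [[-0.05, 0.02, -0.06], 0, 0.37],
  [[-0.05, 0.02, -0.02], 0, 0.37],
  [[0, 0, 0], 0, 0.5],
  [[0, 0, 0], 0, 0.5],
])

```text
time: 34.75
tool_pos: [0.4566, -0.2488, 0.2243]
tool_rot: [-3.141, -0.0, 0.136]
contact_force: [-0.2, 0.6, -0.3]
opening: 0.0448
grip_force: 0.0
```

```bash
python3 look.py w10.png seat1:.056
python3 - <<'E'
from h import *
p=cam('top'); save(p,'t10.png'); s=cam('scene'); save(s,'s10.png')
w=cv2.imread('pics/w10.png')[:240]; t=cv2.resize(cv2.imread('pics/t10.png')[80:330,80:480],(560,350))
cv2.imwrite('pics/m10.png',np.vstack([w,t]))
E
```

```text
tcp [ 0.4566 -0.2488  0.2243] [-3.1412 -0.0001  0.1361] t 34.8 open 0.0448
seat1 [376.   95.1] 0.98 [ 0.5579 -0.3189  0.056 ]
seat1 [173.3  91.4] 0.72 [ 0.5369 -0.141   0.056 ]
seat1 [242.   92.2] 0.65 [ 0.5439 -0.2016  0.056 ]
seat1 [311.8  93.2] 0.61 [ 0.5513 -0.2624  0.056 ]
```

View pics/m10.png

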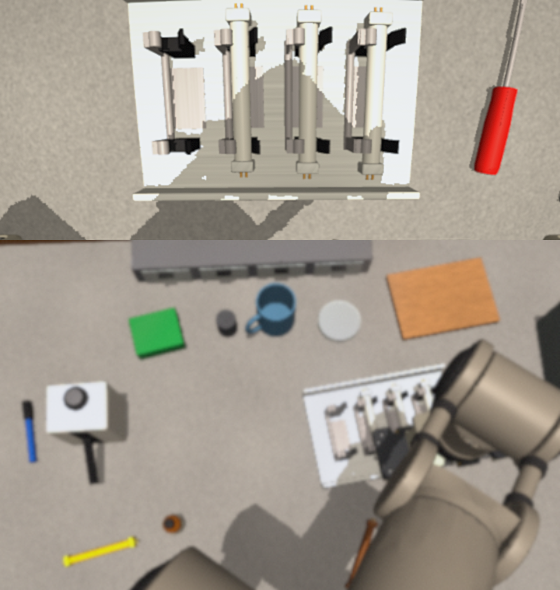

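All three lamps lie straight under their jaw heads, with caps on common rows near 15 and 168. No white lamp is left on the bench. Next is the lever.

carry_out([
  [[0.0123, -0.0583, -0.005], 0, 0.5],
  [[0.0123, -0.0583, -0.005], 0, 0.5],
  [[0.0123, -0.0583, -0.005], 0, 0.5],
  [[0.0123, -0.0583, -0.005], 0, 0.5],
  [[0.0123, -0.0583, -0.005], 0, 0.5],
  [[0.0123, -0.0583, -0.005], 0, 0.5],
  [[0.0123, -0.0583, -0.005], 0, 0.5],
  [[0.0123, -0.0583, -0.005], 0, 0.5],
  [[0.0123, -0.0583, -0.005], 0, 0.5],
  [[0.0123, -0.0583, -0.005], 0, 0.5],
  [[0, 0, 0], -0.179, 0.5],
  [[0, 0, 0], -0.179, 0.5],
  [[0, 0, 0], -0.179, 0.5],
  [[0, 0, 0], -0.179, 0.5],
  [[0, 0, 0], -0.179, 0.5],
  [[0, 0, 0], -0.179, 0.5],
  [[0, 0, 0], -0.179, 0.5],
  [[0, 0, 0], -0.179, 0.5],
  [[0, 0, 0], -0.179, 0.5],
  [[0, 0, 0], -0.179, 0.5],
])

```text
time: 37.45
tool_pos: [0.4985, 0.3464, 0.2737]
tool_rot: [-3.14, 0.0, 1.934]
contact_force: [0.4, -0.5, 0.8]
opening: 0.0458
grip_force: 0.0
```

carry_out([
  [[0, 0, 0], -0.179, 0.5],
  [[0, 0, 0], -0.179, 0.5],
  [[0, 0, 0], -0.179, 0.5],
  [[0, 0, 0], -0.179, 0.5],
  [[0, 0, 0], -0.179, 0.5],
  [[0, 0, 0], -0.179, 0.5],
  [[0, 0, 0], -0.179, 0.5],
  [[0, 0, 0], 0, 0.5],
  [[0, 0, 0], 0, 0.5],
])

```text
time: 38.58
tool_pos: [0.4987, 0.346, 0.2741]
tool_rot: [-3.141, -0.001, -3.106]
contact_force: [0.9, 0.2, -0.3]
opening: 0.0458
grip_force: 0.0
```

```bash
python3 look.py w11.png lever_grip:.04 lever_hinge:.078
```

```text
tcp [0.4987 0.346  0.2741] [-3.1414 -0.0006 -3.106 ] t 38.6 open 0.0458
lever_grip [279.6 155.3] 0.75 [0.4689 0.3416 0.04  ]
lever_hinge [281.8 234.8] 0.75 [0.5485 0.3469 0.078 ]
```

View pics/w11.png

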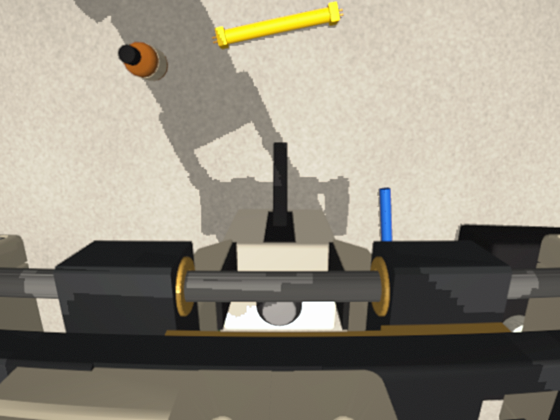

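The lever points straight down the tool axis (col 281, tip at row 143).

carry_out([
  [[0.031, -0.003, 0.04], 0, 0.5],
  [[0, 0, 0.05], 0, 0.5],
  [[0, 0, 0.05], 0, 0.5],
  [[0, 0, 0.04], 0, 0.5],
  [[0, 0, 0.03], 0, 0.5],
  [[0, 0, 0.024], 0, 0.5],
  [[0, 0, 0], 0, 0.5],
])

```text
time: 39.6
tool_pos: [0.4669, 0.3409, 0.039]
tool_rot: [-3.14, -0.003, -3.104]
contact_force: [-0.9, -0.2, -0.8]
opening: 0.0459
grip_force: 0.0
```

carry_out([
  [[0, 0, 0], 0, 0],
  [[0, 0, 0], 0, 0],
  [[0, 0, 0], 0, 0],
  [[0, 0, 0], 0, 0],
], newtons=20)

```text
time: 40.1
tool_pos: [0.4683, 0.3423, 0.0414]
tool_rot: [3.14, 0.001, -3.104]
contact_force: [-0.8, 1.8, 2.5]
opening: 0.016
grip_force: 20.0
```

carry_out([
  [[0.003, 0, -0.0075], 0, 0],
  [[0.002, 0, -0.0075], 0, 0],
  [[0.0016, 0, -0.0077], 0, 0],
  [[0.001, 0, -0.0078], 0, 0],
  [[0, 0, -0.0078], 0, 0],
  [[0, 0, -0.0078], 0, 0],
  [[-0.001, 0, -0.0077], 0, 0],
  [[-0.0018, 0, -0.0078], 0, 0],
  [[-0.0023, 0, -0.0075], 0, 0],
  [[-0.003, 0, -0.0072], 0, 0],
  [[0, 0, 0], 0, 0],
])

```text
time: 41.48
tool_pos: [0.4678, 0.3421, 0.1173]
tool_rot: [3.14, -0.001, -3.103]
contact_force: [-2.7, 5.6, 0.3]
opening: 0.0158
grip_force: 20.0
```

carry_out([
  [[-0.0018, 0, -0.0035], 0, 0],
  [[-0.0018, 0, -0.0035], 0, 0],
  [[0, 0, 0], 0, 0],
])

```text
time: 41.85
tool_pos: [0.4711, 0.3422, 0.1238]
tool_rot: [3.141, -0.002, -3.103]
contact_force: [-1.8, 5.1, -3.0]
opening: 0.016
grip_force: 20.0
```

carry_out([
  [[-0.001, 0, -0.002], 0, 0],
  [[-0.0005, 0, -0.0015], 0, 0],
  [[0, 0, 0], 0, 0],
])

```text
time: 42.22
tool_pos: [0.4725, 0.3421, 0.1263]
tool_rot: [3.141, -0.003, -3.103]
contact_force: [-0.7, 7.6, -7.8]
opening: 0.0156
grip_force: 20.0
```

carry_out([
  [[0, 0, 0.003], 0, 0],
  [[0, 0, 0.002], 0, 0],
  [[0, 0, 0], 0, 0],
  [[0, 0, 0], 0, 0.5],
  [[0, 0, 0], 0, 0.5],
  [[0, 0, 0], 0, 0.5],
  [[0, 0, 0], 0, 0.5],
])

```text
time: 43.1
tool_pos: [0.4738, 0.3415, 0.1224]
tool_rot: [-3.141, 0.0, -3.103]
contact_force: [0.0, 0.1, -0.8]
opening: 0.0453
grip_force: 0.0
```

```bash
cat > lev.py <<'E'
from h import *
p=cam('scene'); print(robot.observe()['time'],[ (d['at'],d['p']) for d in robot.tip_of(p,'lever_grip')],'up~(318,143) down~(316,160)')
E
python3 lev.py; python3 look.py - lever_grip:.118
```

```text
43.15 [([225.3, 286.3], 0.7), ([317.0, 144.1], 0.53)] up~(318,143) down~(316,160)
tcp [0.4737 0.3415 0.1223] [-3.1415 -0.     -3.1034] t 43.2 open 0.0459
lever_grip [283.4 255.2] 0.62 [0.4665 0.3413 0.118 ]
```

Latched up. Now the second button press.

carry_out([
  [[0, 0, -0.05], 0, 0.5],
  [[0, 0, -0.05], 0, 0],
  [[-0.05, 0, 0], 0, 0],
  [[-0.05, 0.0016, 0], 0, 0],
  [[-0.0294, 0, 0], 0, 0],
  [[0, 0, 0.05], 0, 0],
  [[0, 0, 0], 0, 0],
  [[0, 0, 0], 0, 0],
  [[0, 0, 0], 0, 0],
])

```text
time: 44.42
tool_pos: [0.6034, 0.3488, 0.175]
tool_rot: [3.14, 0.004, -3.103]
contact_force: [-0.9, -0.0, -1.3]
opening: 0.0005
grip_force: 0.0
```

carry_out([
  [[0, 0, 0.007], 0, 0],
  [[0, 0, 0.005], 0, 0],
  [[0, 0, 0.005], 0, 0],
  [[0, 0, 0.003], 0, 0],
  [[0, 0, 0], 0, 0],
])

```text
time: 45.05
tool_pos: [0.6029, 0.3484, 0.1551]
tool_rot: [3.141, 0.002, -3.103]
contact_force: [-5.2, -2.7, 13.9]
opening: 0.0004
grip_force: 7.2
```

carry_out([
  [[0, 0, -0.04], 0, 0],
  [[0, 0, -0.05], 0, 0],
  [[0.05, 0, -0.02], 0, 0.5],
  [[0.05, -0.0014, 0], 0, 0.5],
  [[0.0357, 0, 0], 0, 0.5],
  [[0, 0, 0], 0, 0.5],
])

```text
time: 45.8
tool_pos: [0.4652, 0.3418, 0.2629]
tool_rot: [3.142, -0.0, -3.101]
contact_force: [0.1, 0.5, 0.1]
opening: 0.0357
grip_force: 0.0
```

```bash
python3 lev.py; python3 look.py - lever_grip:.04
```

```text
45.85 [([314.6, 160.4], 0.47)] up~(318,143) down~(316,160)
tcp [0.4677 0.3417 0.2625] [ 3.1414  0.001  -3.1029] t 45.9 open 0.043
lever_grip [283.2 186.4] 0.67 [0.471  0.3426 0.04  ]
```

Dropped. I'll grip the lever and lift it again the same way.

carry_out([
  [[0, 0, 0.05], 0, 0.5],
  [[0, 0, 0.05], 0, 0.5],
  [[0, 0, 0.05], 0, 0.5],
  [[0, 0, 0.04], 0, 0.5],
  [[0, 0, 0.032], 0, 0.5],
  [[0, 0, 0], 0, 0.5],
  [[0, 0, 0], 0, 0],
  [[0, 0, 0], 0, 0],
  [[0, 0, 0], 0, 0],
  [[0, 0, 0], 0, 0],
])

```text
time: 47.25
tool_pos: [0.4677, 0.3423, 0.0413]
tool_rot: [3.14, 0.002, -3.103]
contact_force: [0.6, 0.9, 2.5]
opening: 0.0158
grip_force: 20.0
```

carry_out([
  [[0.003, 0, -0.0075], 0, 0],
  [[0.002, 0, -0.0075], 0, 0],
  [[0.0016, 0, -0.0077], 0, 0],
  [[0.001, 0, -0.0078], 0, 0],
  [[0, 0, -0.0078], 0, 0],
  [[0, 0, -0.0078], 0, 0],
  [[-0.001, 0, -0.0077], 0, 0],
  [[-0.0018, 0, -0.0078], 0, 0],
  [[-0.0023, 0, -0.0075], 0, 0],
  [[-0.003, 0, -0.0072], 0, 0],
  [[0, 0, 0], 0, 0],
  [[-0.0018, 0, -0.0035], 0, 0],
  [[-0.0018, 0, -0.0035], 0, 0],
  [[-0.001, 0, -0.002], 0, 0],
  [[-0.0005, 0, -0.0015], 0, 0],
  [[0, 0, 0], 0, 0],
])

```text
time: 49.25
tool_pos: [0.4717, 0.3422, 0.127]
tool_rot: [3.141, -0.002, -3.103]
contact_force: [-0.2, 5.2, -3.5]
opening: 0.0159
grip_force: 20.0
```

carry_out([
  [[0, 0, -0.0015], 0, 0],
  [[0, 0, 0], 0, 0],
  [[0, 0, 0.003], 0, 0],
  [[0, 0, 0.003], 0, 0],
  [[0, 0, 0], 0, 0],
  [[0, 0, 0], 0, 0.5],
  [[0, 0, 0], 0, 0.5],
  [[0, 0, 0], 0, 0.5],
  [[0, 0, -0.03], 0, 0.5],
  [[0, 0, -0.05], 0, 0.5],
  [[0, 0, -0.05], 0, 0.5],
  [[0.04, 0, 0], 0, 0.5],
  [[0, 0, 0], 0, 0.5],
  [[0, 0, 0], 0, 0.5],
])

```text
time: 51.0
tool_pos: [0.4332, 0.3402, 0.2527]
tool_rot: [-3.141, 0.0, -3.103]
contact_force: [-0.5, 0.1, -0.5]
opening: 0.0459
grip_force: 0.0
```

```bash
python3 lev.py
python3 - <<'E'
from h import *
s=cam('scene'); t=cam('top')
a=cv2.resize(s['pixels'][100:340,150:400,::-1],None,fx=1.6,fy=1.6)
b=cv2.resize(t['pixels'][140:290,80:430,::-1],(400,171)); cv2.imwrite('pics/f.png',np.vstack([a,b]))
E
```

```text
51.05 [([316.9, 143.9], 0.41)] up~(318,143) down~(316,160)
```

View pics/f.png

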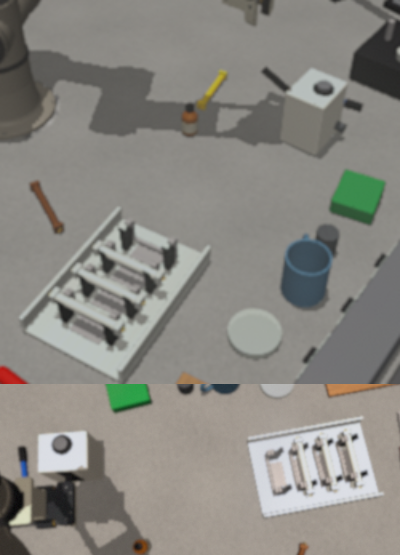

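The lever is up, three lamps are seated in the bank, and the arm is clear of everything.

```bash
python3 -c "
from cell import robot
print(robot.hand_in())"
```

```text
the job is handed in; nothing more can be done
None
```

I handed the job in at about 51 s: the test button dropped the lever both times, the three lamps I found are seated in the bank, and the lever is latched up for good; `hand_in()` gave no verdict.

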